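# Spice jar back onto the angled rack

## Robot

A 7-joint arm with a two-finger parallel gripper is mounted at the origin on a cart in front of the work surface, level with it; the furniture and walls round the work are solid. World frame = base frame: x ahead of the robot, y to its left, z up, the work surface at z = 0. Lengths are in m, angles in rad, forces in N, time in s.
With the tool pointing down it reaches from about 0.425 to 0.875 m from the base axis. Payload 4.7 kg.
Tool frame: the origin (TCP) lies on the centre line of the jaws, within the pads' length; the fingertips stand ctrl.tcp_to_tips ahead of it and the grasp point (between the pads) lies 2 mm behind it (ctrl.tcp_to_tips is the distance from the TCP to the fingertips, in m); z points along the fingers, y is the line along which they close (so a half turn about z gives the same grasp; the last joint's range is limited). The gripper opens to 87 mm and grips with 3 to 60 N. Pads are 19 mm wide; open, the fingers measure 117 mm over their backs; the gripper's body (75 mm by 190 mm) begins 51 mm behind the grasp point.
Start: joints at [1.35, 0.321, -0.07, 1.45, 0.023, 1.371, -0.057], TCP at [0.151, -0.632, 0.24] pointing down, gripper open.
Joint ranges: [-2.86, 2.86], [-0.3, 2.09], [-1.38, 1.24], [0.06, 2.45], [-1.56, 4.7], [0.09, 2.05], [-2.69, 2.69]. Speed limits (rad/s): [2.57, 2.57, 3.14, 3.14, 3.14, 3.14, 3.14].

## Interface

Orientations are given as a rotation vector (axis times angle).
In Python, from bench import ctrl, optics, close_job gives the robot as it stands.
- The arm moves only by the shell command python3 -m inch 'ROWS' [OPENING] [FORCE]. ROWS is JSON, a list of rows, each a list of 2 entries, a list of its own where there are three numbers: the shift along the tool's x, y, z in mm, then the turn, a rotation vector about the tool's x, y, z in degrees. In form: [[[x, y, z], [ax, ay, az]], ...]. A call has exactly 10 rows; each row shifts and turns the commanded pose from where the row before left it, along the tool's axes as they then stand; what a row does not reach is not made up. A row lasts 1/10 s, in which the tool goes at most 50 mm and 8.59 degrees, less where a joint would pass 70% of its speed; a pose out of reach is approached as far as the arm can. A call is refused whole if a number of a shift passes 50 or a number of a turn 8.59, either way. A call with a gripper value outside its range is refused whole. OPENING is the closure, from 0 (fully open) to 1 (shut), set as the call begins (- or left out, the last holds). The fingers move at their own pace and stop on an object; FORCE is the grip in N (left out, the last holds). Time passes only in rows, so rows that do not move let the fingers close, or fill a call up. It gives the time, the measured TCP pose, the force and the opening at its end, in the units of the state.
- ctrl.get_state(): the state, without advancing time (a new reading comes with each control period).
- optics.get_image(name): name is "scene" or "top" or "wrist"; returns a dict with "image" (420x560x3 uint8, red, green, blue), "fx", "fy", "cx", "cy" (pixels), "dist" ([k1, k2, p1, p2, k3] as OpenCV has them; the pictures are not rectified), "R" (3x3) and "t" (3): a world point X has camera coordinates R X + t; the wrist camera has in their place "hand_eye" (4x4, takes a point from camera to tool coordinates, whose origin is the TCP and whose axes are the flange's). Camera axes: x right, y down, z forward; pixel columns grow to the right and rows downward; lengths in m; the calibration is good to about 2 mm. A picture is of the moment at which its call begins: read the wrist's pose just before it. There is no depth.
- close_job(): hands the job in, once; it reports no verdict.
The state is a dict: "time": time; "joint_positions": joint angles; "qd": joint speeds; "joint_torque": joint torques, N m; "position": TCP position; "tool_rot": TCP orientation; "ft_force": force on the tool from outside, world axes, zero at the start; "torque": the same for the moment, N m; "grip_width": opening from 0.0 (shut) to 1.0 (fully open).
Only numpy, scipy, OpenCV 4.12 (cv2) and the standard library are available. Lean on these libraries where they do the work, as an engineer would, in place of code of your own. Each camera call takes 0.05 s, during which the arm holds its last target. There are 200 camera calls.

## Task

Put the spice jar that was left standing on the worktop back into the empty place on the small angled wooden rack. It must stand on the narrow ledge and lean back flat against the backboard like the other two jars, and be let go. Do not disturb the two jars on the rack, or the salt shaker and the little carton on the worktop.

Things in the scene. Friction and masses are not known exactly. Their poses are not given: they have to be found in the camera images.
- loose_jar: the spice jar to put away: an upright cylinder 41 mm in diameter and 105 mm high, glass with a dark cap (the cap is the top 21 mm), 0.11 kg, standing on the worktop among a salt shaker and a small carton. Origin: centre of its underside; z along its axis, towards the cap.
- rack: fixed wooden rack, 243 mm wide; a 46 mm deep ledge and a 75 mm high backboard square to it, tipped back together by 18 degrees (0.314 rad). Three places 75 mm apart (own y -75, 0, 75 mm), ledge there 70 mm above the worktop, parted by fins 6 mm thick, 12 mm high; end cheeks 30 mm high. Origin: on the worktop under the middle place; x level to its back, y along the ledge, z up.
- empty_place: the one empty place on the rack (any of the three). Origin: where the centre of the jar's underside belongs, on the ledge, 20.5 mm in front of the backboard and 25.5 mm behind the front edge. z: square to the ledge, as a jar's axis points when home (up, leaning back 18 degrees); x: down the ledge's slope to the backboard; y: along the ledge.
- rack_jar_a: a spice jar of the same size (41 x 105 mm) standing in one of the other places of the rack, loose. Origin: centre of its underside; z along its axis.
- rack_jar_b: the other spice jar on the rack (41 x 105 mm), loose. Origin: centre of its underside; z along its axis.
- salt: bystander: salt shaker, 44 mm in diameter, 90 mm high, loose on the worktop. Origin: centre of its underside; z up.
- stock: bystander: small carton 40 x 51 x 88 mm high, loose on the worktop. Origin: centre of its underside; z up.

How it is judged:
By the outcome, as a careful person would: the job done as asked, in the order asked, and still so for the second after the job is handed in, with the robot touching nothing.
It also fails if it takes over 38 s, if anything falls off the work surface, if the arm or the gripper's body presses on something with over 40 N, if the wrist force passes 120 N, or if a joint passes its speed limit or range.

## Working session

There is one attempt and no reset: what is moved stays moved. The work goes in short steps, Python scripts to look and compute and a shell command to move; the robot and the scene stay as the last step left them, time stands still between calls to the robot, and variables do not carry over. Pictures are saved under pics/ and viewed, on a budget of 10 in all, crops included, one or two more only if the job needs it, and the job is handed in when it is done.

```bash
ls; mkdir -p pics; python3 - <<'E'
from bench import ctrl, optics
import cv2,numpy as np
s=ctrl.get_state();print(s['time'],s['position'],s['tool_rot'],s['grip_width'],ctrl.tcp_to_tips)
ims=[]
for n in("scene","top"):
    d=optics.get_image(n);np.save(f'pics/{n}0.npy',d,allow_pickle=True)
    cv2.imwrite(f'pics/{n}0.png',cv2.cvtColor(d['image'],cv2.COLOR_RGB2BGR))
    print(n,d['fx'],d['fy'],d['cx'],d['cy'],d['dist'],np.array(d['R']).tolist(),d['t'])
E
```

```text
pics
0.0 [ 0.15102815 -0.63167112  0.238457  ] [-3.11811168e+00 -3.67822265e-01  5.78620315e-04] 1.0035327068669329 0.017
scene 437.5476562619665 437.5476562619665 280.5430129541629 210.294547017447 [-0.13060139  0.          0.          0.          0.        ] [[0.8927126383464754, 0.4500747412925593, -0.022290638997361983], [0.2923993849033679, -0.6161866104516058, -0.7313116030860533], [-0.3428800738517871, 0.6463333415124094, -0.6816791522445115]] [-0.49636597 -0.10225547  1.16238285]
top 484.90976283348994 484.90976283348994 285.9978202395687 207.23755124984174 [-0.02103147  0.          0.          0.          0.        ] [[-0.020203184996487423, -0.9996101924028934, -0.01926900517016712], [-0.988264654320216, 0.022885160087041393, -0.1510272904780263], [0.15140939316086485, 0.015991644444543845, -0.9883417743729231]] [0.0306013  0.56127983 0.94630124]
```

View pics/scene0.png

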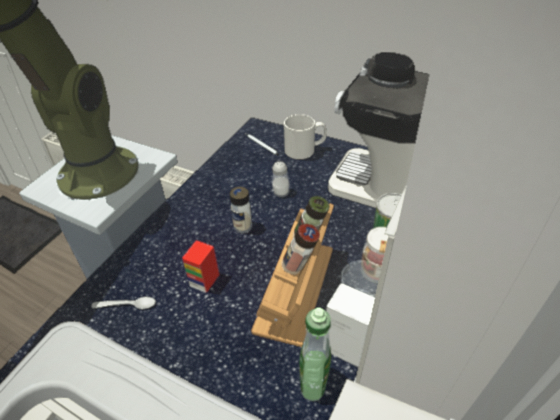

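View pics/top0.png

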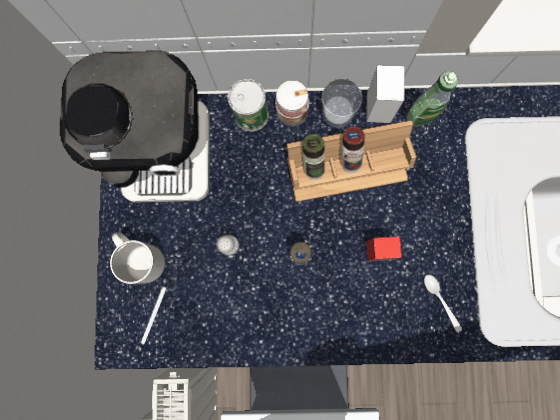

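Scene: loose jar at about (240,210), salt (281,180), carton (201,267), rack running from (318,203) to (280,335). Its empty place is at the near end. Top: jar cap (300,253), salt (228,244), carton (385,248), rack jars (313,157) and (352,150), with the empty place to their right, near (385,160).

```bash
cat > h.py <<'E'
import numpy as np,cv2
def ray(d,u,v):
    K=np.array([[d['fx'],0,d['cx']],[0,d['fy'],d['cy']],[0,0,1]])
    p=cv2.undistortPoints(np.array([[[u,v]]],float),K,np.array(d['dist'],float))[0,0]
    R=np.array(d['R']);t=np.array(d['t']);return -R.T@t, R.T@np.array([p[0],p[1],1])
def onz(d,u,v,z):
    o,r=ray(d,u,v);return o+r*(z-o[2])/r[2]
def proj(d,X):
    K=np.array([[d['fx'],0,d['cx']],[0,d['fy'],d['cy']],[0,0,1]])
    return cv2.projectPoints(np.array(X,float).reshape(-1,3),cv2.Rodrigues(np.array(d['R']))[0],np.array(d['t']),K,np.array(d['dist'],float))[0][:,0]
def tri(d1,p1,d2,p2):
    o1,r1=ray(d1,*p1);o2,r2=ray(d2,*p2)
    a=np.linalg.lstsq(np.c_[r1,-r2],o2-o1,rcond=None)[0]
    A=o1+a[0]*r1;B=o2+a[1]*r2;return (A+B)/2,np.linalg.norm(A-B)
E
python3 - <<'E'
import numpy as np,cv2
from h import *
S=np.load('pics/scene0.npy',allow_pickle=True).item();T=np.load('pics/top0.npy',allow_pickle=True).item()
a=cv2.resize(T['image'][115:275,285:420],None,fx=2.9,fy=2.9,interpolation=cv2.INTER_CUBIC)
b=cv2.resize(S['image'][185:345,220:340],None,fx=2.9,fy=2.9,interpolation=cv2.INTER_CUBIC)
cv2.imwrite('pics/crop.png',cv2.cvtColor(np.hstack([a,b]),cv2.COLOR_RGB2BGR))
print(a.shape,b.shape)
print('jar top cam',onz(T,300.5,253,.105),'scene',onz(S,239.5,191,.105),tri(T,(300.5,253),S,(239.5,191)))
print('salt',onz(T,228,244,.085),'carton',onz(T,385,248,.088))
E
```

```text
(464, 392, 3) (464, 348, 3)
jar top cam [ 0.46453278 -0.00811278  0.105     ] scene [ 0.46300427 -0.00425838  0.105     ] (array([ 0.46478095, -0.00775261,  0.10823117]), np.float64(0.0010794784570786688))
salt [0.4860127 0.1314306 0.085    ] carton [ 0.4715351  -0.17034794  0.088     ]
```

View pics/crop.png

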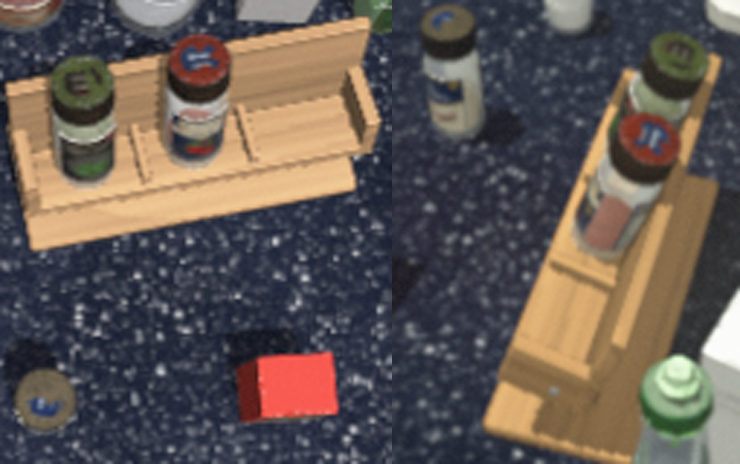

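```bash
python3 - <<'E'
import numpy as np
from h import *
np.set_printoptions(precision=4,suppress=True)
S=np.load('pics/scene0.npy',allow_pickle=True).item();T=np.load('pics/top0.npy',allow_pickle=True).item()
t=lambda x,y:(285+x/2.9-.3,115+y/2.9-.3); s=lambda x,y:(220+(x-392)/2.9-.3,185+y/2.9-.3)
A=onz(T,*t(83,79),.170);B=onz(T,*t(200,57),.170)
print('caps',A,B,np.linalg.norm(A-B),tri(T,t(83,79),S,s(678,52)),tri(T,t(200,57),S,s(645,137)))
L=onz(T,*t(35,207),.0779);R=onz(T,*t(353,157),.0779)
print('ledge',L,R,np.linalg.norm(L-R))
d=R-L;print('yaw edge',np.degrees(np.arctan2(d[0],-d[1])),'caps',np.degrees(np.arctan2((B-A)[0],-(B-A)[1])))
f1=onz(T,*t(147,180),.084);f2=onz(T,*t(252,160),.084)
print('fins front',f1,f2,np.linalg.norm(f1-f2))
e=onz(T,*t(35,247),.0);g=onz(T,*t(355,187),.0);print('baseplate',e,g,np.linalg.norm(e-g),np.degrees(np.arctan2((g-e)[0],-(g-e)[1])))
yaw=-np.arctan2((B-A)[0],-(B-A)[1])
for yw in(yaw,):
  print(yw)
E
```

```text
caps [ 0.6608 -0.0355  0.17  ] [ 0.6732 -0.109   0.17  ] 0.07452577231895534 (array([ 0.6579, -0.0364,  0.1737]), np.float64(0.004105207897601202)) (array([ 0.6698, -0.1105,  0.1717]), np.float64(0.006413888233879849))
ledge [ 0.5983 -0.0043  0.0779] [ 0.628  -0.2226  0.0779] 0.22033225741177645
yaw edge 7.737832674850304 caps 9.54987814477799
fins front [ 0.614  -0.0808  0.084 ] [ 0.6261 -0.1526  0.084 ] 0.0728275775154359
baseplate [ 0.5837 -0.0042  0.    ] [ 0.6231 -0.2414  0.    ] 0.24047205061181126 9.4267257499847
-0.16667681679062366
```

```bash
cat > st.py <<'E'
import numpy as np,sys
from scipy.spatial.transform import Rotation as Ro
from bench import ctrl
psi=np.radians(9.5)
def rep(P,tilt):
    "target: TCP P, tool y = -rack y, tool z = -jar axis at given tilt (deg)"
    s=ctrl.get_state();R=Ro.from_rotvec(s['tool_rot'])
    G=Ro.from_euler('z',psi)*Ro.from_euler('y',tilt,degrees=True)*Ro.from_euler('x',np.pi)
    np.set_printoptions(precision=2,suppress=True)
    print('t',s['time'],'pos',np.array(s['position'])*1e3,'F',s['ft_force'],'grip',s['grip_width'])
    print('shift mm (tool axes now)',R.inv().apply(np.array(P)-s['position'])*1e3,'turn deg',np.degrees((R.inv()*G).as_rotvec()))
if __name__=='__main__': rep([float(a) for a in sys.argv[1:4]],float(sys.argv[4]))
E
python3 -m inch '[[[30,-17,0],[0,0,0.4]],[[30,-17,0],[0,0,0.4]],[[30,-17,0],[0,0,0.4]],[[30,-17,0],[0,0,0.4]],[[30,-17,0],[0,0,0.4]],[[30,-17,0],[0,0,0.4]],[[30,-17,0],[0,0,0.4]],[[30,-17,0],[0,0,0.4]],[[30,-17,0],[0,0,0.4]],[[30,-17,0],[0,0,0.4]]]' 0
python3 st.py .4648 -.0075 .2 0
python3 - <<'E'
import numpy as np
from h import *
S=np.load('pics/scene0.npy',allow_pickle=True).item();T=np.load('pics/top0.npy',allow_pickle=True).item()
print('back edge',onz(T,215,88,0),onz(T,400,86,0),'bottle',tri(T,(449,77),S,(318,314)),'carton2',onz(T,390,68,.12),'cans',onz(T,290,90,.1))
E
```

```text
time: 1.1
position: [0.4113, -0.4039, 0.2392]
tool_rot: [-3.131, -0.258, 0.001]
ft_force: [0.2, -0.1, 0.5]
grip_width: 0.998
t 1.1 pos [ 411.31 -403.95  239.18] F [ 0.22 -0.1   0.49] grip 0.9978422453789538
shift mm (tool axes now) [ 117.76 -382.3    39.26] turn deg [-0.02  0.03 -0.07]
back edge [0.84017064 0.17154612 0.        ] [ 0.83347045 -0.23820549  0.        ] bottle (array([ 0.75977774, -0.27731998,  0.2085968 ]), np.float64(0.004749262256687854)) carton2 [ 0.82164042 -0.19248481  0.12      ] cans [0.78965987 0.00473078 0.1       ]
```

```bash
sed -i "s/^psi=.*/psi=0.0/" st.py
python3 -m inch '[[[12,-38,3],[0,0.9,0.95]],[[12,-38,3],[0,0.9,0.95]],[[12,-38,3],[0,0.9,0.95]],[[12,-38,3],[0,0.9,0.95]],[[12,-38,3],[0,0.9,0.95]],[[12,-38,3],[0,0.9,0.95]],[[12,-38,3],[0,0.9,0.95]],[[12,-38,3],[0,0.9,0.95]],[[12,-38,3],[0,0.9,0.95]],[[12,-38,3],[0,0.9,0.95]]]' 0
python3 st.py .4648 -.0075 .2 -9
python3 - <<'E'
from bench import ctrl, optics
import cv2,numpy as np
s=ctrl.get_state();d=optics.get_image('wrist');d['s']=s
np.save('pics/w1.npy',d,allow_pickle=True);cv2.imwrite('pics/w1.png',cv2.cvtColor(d['image'],cv2.COLOR_RGB2BGR))
print(s['joint_positions'],d['hand_eye'])
E
```

```text
time: 2.1
position: [0.4971, -0.0146, 0.2192]
tool_rot: [-3.12, 0.003, -0.245]
ft_force: [0.1, -0.6, 0.4]
grip_width: 1.0
t 2.1 pos [497.14 -14.56 219.17] F [ 0.05 -0.57  0.37] grip 1.0003988745603294
shift mm (tool axes now) [-34.95  -6.79  13.97] turn deg [-0.71  0.03 -0.17]
[ 0.68096655 -0.10418035 -0.64873977  1.94894701 -0.08869685  1.1207564
 -1.51042908] [[ 8.76194761e-04 -9.61016895e-01 -2.76488265e-01  7.46124690e-02]
 [ 9.99999099e-01  5.60885362e-04  1.21948634e-03 -9.97775682e-04]
 [-1.01686876e-03 -2.76489084e-01  9.61016520e-01 -1.43684798e-01]
 [ 0.00000000e+00  0.00000000e+00  0.00000000e+00  1.00000000e+00]]
```

View pics/w1.png

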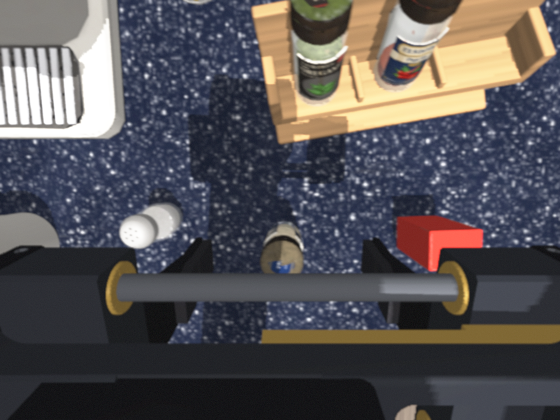

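Wrist view: loose jar cap at about (283,258) between the fingers. Salt is at (137,231) and carton at (440,235), both well clear. The rack's fins end at about (362,98) and (441,86), and its empty bay is to the right.

```bash
cat >> h.py <<'E'
def wr(d):
    from scipy.spatial.transform import Rotation as Ro
    s=d['s'];M=np.eye(4);M[:3,:3]=Ro.from_rotvec(s['tool_rot']).as_matrix();M[:3,3]=s['position']
    C=np.linalg.inv(M@np.array(d['hand_eye']));d=dict(d);d['R']=C[:3,:3];d['t']=C[:3,3];return d
E
python3 - <<'E'
import numpy as np
from h import *
np.set_printoptions(precision=4,suppress=True)
W=wr(np.load('pics/w1.npy',allow_pickle=True).item())
print('cap',onz(W,283,258,.105),onz(W,262,258,.105),onz(W,304,258,.105))
f1=onz(W,362,98,.084);f2=onz(W,441,86,.084);print('fins',f1,f2,np.linalg.norm(f1-f2))
T=np.load('pics/top0.npy',allow_pickle=True).item()
y=np.array([-.165,.986,0]);x=np.array([.986,.165,0])
E0=np.array([.6537,-.1884,.07])
n=.309*x+np.array([0,0,.951]);
fr=E0-.0255*(x*.951-np.array([0,0,.309]))
for o in (.0375,.1125): 
  p=fr+o*y+.012*n; print(p,proj(W,p),proj(T,p))
c=[E0+k*.075*y+.105*n for k in(0,1,2)];print('caps in top',proj(T,c), 'bases wrist',proj(W,[E0+k*.075*y for k in(0,1,2)]))
E
cat > crop.py <<'E'
import sys,cv2
a=cv2.imread(sys.argv[1]);x0,x1,y0,y1=map(int,sys.argv[3:7]);f=min(780/(x1-x0),580/(y1-y0))
cv2.imwrite(sys.argv[2],cv2.resize(a[y0:y1,x0:x1],None,fx=f,fy=f,interpolation=cv2.INTER_CUBIC));print(f)
E
python3 crop.py pics/w1.png pics/w1c.png 240 560 0 290
```

```text
cap [ 0.468  -0.0089  0.105 ] [0.4679 0.0102 0.105 ] [ 0.4681 -0.028   0.105 ]
fins [ 0.613  -0.0812  0.084 ] [ 0.6233 -0.1525  0.084 ] 0.0720684733083962
[ 0.6273 -0.1548  0.0893] [[446.8416  79.7118]] [[373.1411 168.6796]]
[ 0.6149 -0.0809  0.0893] [[363.1132  94.454 ]] [[335.6504 175.7372]]
caps in top [[394.1557 126.7423]
 [353.6989 134.2957]
 [313.1095 141.8923]] bases wrist [[474.1144  56.1964]
 [394.6068  70.3756]
 [316.5152  84.2647]]
2.0
```

View pics/w1c.png

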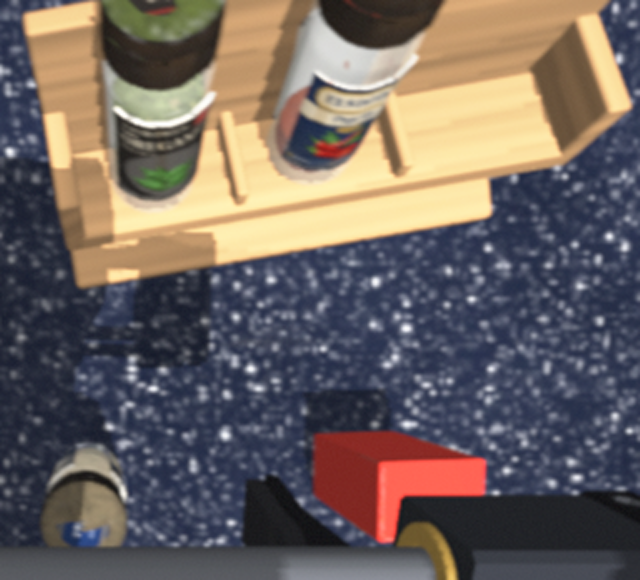

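```bash
python3 - <<'E'
import numpy as np
from h import *
np.set_printoptions(precision=4,suppress=True)
W=wr(np.load('pics/w1.npy',allow_pickle=True).item());T=np.load('pics/top0.npy',allow_pickle=True).item()
L=onz(W,277.5,120,.0779);R=onz(W,520,81.5,.0779);print('wrist ledge ends',L,R,np.linalg.norm(L-R))
y=(L-R)/np.linalg.norm(L-R);print('yaw',np.degrees(np.arctan2(-y[0],y[1])))
x=np.array([y[1],-y[0],0]);sl=x*.951-np.array([0,0,.309]);n=.309*x+np.array([0,0,.951])
# middle place from ledge line; along-y from fins' midpoint
f=[onz(W,240+u/2,v/2,.0765+.0114) for u,v in((236,193),(402,170))];m=(f[0]+f[1])/2;print('fin tops',f,np.linalg.norm(f[0]-f[1]))
c=(L+R)/2;c=c+y*((m-c)@y);B=c+.0255*sl;E=B-.075*y
print('ledge-based: middle',B,'empty',E,'caps top px',proj(T,[B+.105*n,E+.15*y+.105*n]),'wrist front rims',proj(W,[B-.0205*sl,E+.15*y-.0205*sl]))
for nm,u,v in(('A',155,206),('B',305,180)):
  p=onz(W,240+u/2,v/2,.0763);print(nm,'base centre from wrist rim',p+.0205*sl)
E
```

```text
wrist ledge ends [ 0.5945 -0.0033  0.0779] [ 0.6285 -0.2276  0.0779] 0.22690719242221496
yaw 8.62758502399372
fin tops [array([ 0.6134, -0.0766,  0.0879]), array([ 0.6231, -0.1506,  0.0879])] 0.07459189154951149
ledge-based: middle [ 0.6354 -0.111   0.07  ] empty [ 0.6466 -0.1852  0.07  ] caps top px [[352.2098 137.4597]
 [311.447  144.4705]] wrist front rims [[395.1872  96.3583]
 [316.0372 108.9497]]
A base centre from wrist rim [ 0.6296 -0.0382  0.07  ]
B base centre from wrist rim [ 0.6411 -0.1083  0.07  ]
```

```bash
python3 -m inch '[[[-11.3,-2,4.7],[-0.2,0,0]],[[-11.3,-2,4.7],[-0.2,0,0]],[[-11.3,-2,4.7],[-0.3,0,-0.2]],[[-3.2,0,20],[0,0,0]],[[-3.2,0,20],[0,0,0]],[[-3.2,0,20],[0,0,0]],[[-3.2,0,20],[0,0,0]],[[-3.2,0,20],[0,0,0]],[[-3.2,0,20],[0,0,0]],[[0,0,0],[0,0,0]]]' 0
python3 st.py .466 -.0085 .078 -9
```

```text
time: 3.15
position: [0.4626, -0.0103, 0.076]
tool_rot: [-3.131, -0.001, -0.236]
ft_force: [-0.4, -0.2, 0.6]
grip_width: 0.998
t 3.15 pos [462.61 -10.29  75.96] F [-0.42 -0.22  0.63] grip 0.9977723469662682
shift mm (tool axes now) [ 3.66 -1.8  -1.5 ] turn deg [-0.08  0.39  0.02]
```

```bash
python3 -m inch '[[[3.5,-1.8,-1.5],[0,0,0]],[[0,0,0],[0,0,0]],[[0,0,0],[0,0,0]],[[0,0,0],[0,0,0]],[[0,0,0],[0,0,0]],[[0,0,0],[0,0,0]],[[0,0,0],[0,0,0]],[[0,0,0],[0,0,0]],[[0,0,0],[0,0,0]],[[0,0,0],[0,0,0]]]' 1 25
python3 st.py .466 -.0085 .078 -9
```

```text
time: 4.15
position: [0.4691, -0.0081, 0.0809]
tool_rot: [-3.132, -0.002, -0.245]
ft_force: [-0.0, -0.8, 0.5]
grip_width: 0.464
t 4.15 pos [469.06  -8.15  80.88] F [-0.03 -0.82  0.51] grip 0.4642050807212167
shift mm (tool axes now) [-3.47  0.35  2.36] turn deg [-0.02  0.04  0.08]
```

```bash
cat > pl.py <<'E'
import numpy as np,sys,json,os
from scipy.spatial.transform import Rotation as Ro
from bench import ctrl
yaw=np.radians(9.2);E=np.array([.6527,-.186,.070])
if not os.path.exists('g.json'):
    s=ctrl.get_state();json.dump([list(s['position']),list(s['tool_rot'])],open('g.json','w'))
pg,rg=json.load(open('g.json'));Rg=Ro.from_rotvec(rg);off=np.array(pg)-[.4668,-.0082,0]
Rz=Ro.from_euler('z',yaw);D=Rz*Ro.from_euler('y',18,degrees=True)*Rz.inv()
X,Y,N=D.as_matrix()@Rz.as_matrix()   if False else (D*Rz).as_matrix().T
def rep(dx,dy,dn,E=E):
    s=ctrl.get_state();R=Ro.from_rotvec(s['tool_rot']);np.set_printoptions(precision=2,suppress=True)
    P=E+D.apply(off)+(dx*X+dy*Y+dn*N)/1e3;G=D*Rg
    jb=np.array(s['position'])-R.apply(Rg.inv().apply(off));ax=R.apply(Rg.inv().apply([0,0,1]))
    print('t',s['time'],'F',s['ft_force'],'F rack xyn',np.array([X,Y,N])@s['ft_force'],'grip',s['grip_width'],'err xyn mm',np.array([X,Y,N])@(jb-E)*1e3,'axis xyn',np.array([X,Y,N])@ax)
    print('now',np.array(s['position'])*1e3,'target',P*1e3,'shift',R.inv().apply(P-s['position'])*1e3,'turn',np.degrees((R.inv()*G).as_rotvec()))
    print('tool comps of +10mm X,Y,N,up:',*(R.inv().apply(v*10) for v in(X,Y,N,np.array([0,0,1]))))
if __name__=='__main__': rep(*map(float,sys.argv[1:4]))
E
python3 pl.py -10 0 60
python3 -m inch '[[[2.3,0,-14.8],[0,0,0]],[[2.3,0,-14.8],[0,0,0]],[[2.3,0,-14.8],[0,0,0]],[[2.3,0,-14.8],[0,0,0]],[[2.3,0,-14.8],[0,0,0]],[[2.3,0,-14.8],[0,0,0]],[[2.3,0,-14.8],[0,0,0]],[[2.3,0,-14.8],[0,0,0]],[[2.3,0,-14.8],[0,0,0]],[[2.3,0,-14.8],[0,0,0]]]'
python3 pl.py -10 0 60
```

```text
t 4.15 F [-0.03 -0.82  0.51] F rack xyn [-0.31 -0.81  0.43] grip 0.4642050807212167 err xyn mm [-125.86  205.23 -114.5 ] axis xyn [-0.31 -0.    0.95]
now [469.06  -8.15  80.88] target [ 688.44 -180.53  206.38] shift [236.02 172.65 -89.87] turn [ -2.82 -17.77  -0.44]
tool comps of +10mm X,Y,N,up: [ 8.79 -1.51  4.52] [-1.57 -9.87 -0.24] [ 4.5  -0.49 -8.92] [ 1.56 -0.   -9.88]
time: 5.15
position: [0.4683, -0.008, 0.2308]
tool_rot: [-3.132, -0.002, -0.244]
ft_force: [-0.6, 0.0, -0.8]
grip_width: 0.461
t 5.15 F [-0.56  0.04 -0.76] F rack xyn [-0.29  0.13 -0.9 ] grip 0.46061724483951205 err xyn mm [-172.93  205.52   27.9 ] axis xyn [-0.31 -0.    0.95]
now [468.33  -8.   230.85] target [ 688.44 -180.53  206.38] shift [213.4  172.88  58.17] turn [ -2.83 -17.73  -0.43]
tool comps of +10mm X,Y,N,up: [ 8.8  -1.5   4.51] [-1.56 -9.87 -0.24] [ 4.49 -0.49 -8.92] [ 1.55 -0.   -9.88]
```

```bash
python3 -m inch '[[[21.6,17.3,3.8],[0,0,0]],[[21.6,17.3,3.8],[0,0,0]],[[21.6,17.3,3.8],[0,0,0]],[[21.6,17.3,3.8],[0,0,0]],[[21.6,17.3,3.8],[0,0,0]],[[21.6,17.3,3.8],[0,0,0]],[[21.6,17.3,3.8],[0,0,0]],[[21.6,17.3,3.8],[0,0,0]],[[21.6,17.3,3.8],[0,0,0]],[[21.6,17.3,3.8],[0,0,0]]]'
python3 -m inch '[[[0,0,0],[-0.35,-2.22,-0.05]],[[0,0,0],[-0.35,-2.22,-0.05]],[[0,0,0],[-0.35,-2.22,-0.05]],[[0,0,0],[-0.35,-2.22,-0.05]],[[0,0,0],[-0.35,-2.22,-0.05]],[[0,0,0],[-0.35,-2.22,-0.05]],[[0,0,0],[-0.35,-2.22,-0.05]],[[0,0,0],[-0.35,-2.22,-0.05]],[[0,0,0],[0,0,0]],[[0,0,0],[0,0,0]]]'
python3 pl.py -10 0 40
python3 - <<'E'
from bench import ctrl, optics
import cv2,numpy as np
for n in('scene','top','wrist'):
    s=ctrl.get_state();d=optics.get_image(n);d['s']=s
    np.save(f'pics/{n}2.npy',d,allow_pickle=True);cv2.imwrite(f'pics/{n}2.png',cv2.cvtColor(d['image'],cv2.COLOR_RGB2BGR))
a=cv2.imread('pics/scene2.png')[150:360,200:400];b=cv2.imread('pics/wrist2.png')
cv2.imwrite('pics/c2.png',np.hstack([cv2.resize(a,None,fx=2,fy=2),cv2.resize(b[:,90:470],None,fx=1,fy=1)]))
E
```

```text
time: 6.15
position: [0.6887, -0.1816, 0.2256]
tool_rot: [-3.131, -0.002, -0.243]
ft_force: [0.0, -0.4, 0.1]
grip_width: 0.464
time: 7.15
position: [0.6883, -0.1806, 0.2257]
tool_rot: [3.084, 0.008, -0.238]
ft_force: [-0.0, 0.2, 0.6]
grip_width: 0.464
t 7.15 F [-0.04  0.16  0.6 ] F rack xyn [-0.2   0.17  0.56] grip 0.46417720412703445 err xyn mm [-16.16   0.08  78.35] axis xyn [ 0. -0.  1.]
now [ 688.26 -180.57  225.73] target [ 682.34 -181.51  187.36] shift [ 0.04 -0.94 38.83] turn [-0.07  0.01 -0.01]
tool comps of +10mm X,Y,N,up: [ 9.75 -1.59  1.54] [-1.57 -9.87 -0.23] [ 1.56 -0.01 -9.88] [-1.53  0.48 -9.87]
```

View pics/c2.png

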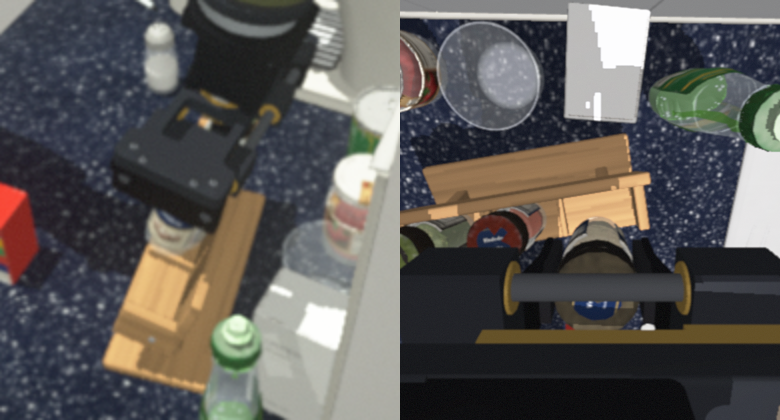

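Jar is held, tilted, above and in front of the empty bay. In the wrist half, the jar is at x≈597, the backboard's top edge runs from (400,213) to (648,177), and its right end is at (648,175..205). I'll check these against the prediction.

```bash
python3 - <<'E'
import numpy as np,cv2
from h import *
from pl import E,X,Y,N
np.set_printoptions(precision=1,suppress=True)
d=np.load('pics/wrist2.npy',allow_pickle=True).item();W=wr(d)
q=lambda x,y,n:E+(x*X+y*Y+n*N)/1e3
names=dict(bt_right=(20.5,-46.5,75),bt_mid=(20.5,0,75),bt_left=(20.5,60,75),bb_r=(20.5,-40,0),cap_b=(0,75,105))
im=cv2.cvtColor(d['image'],cv2.COLOR_RGB2BGR)[100:300,90:470].copy();im=cv2.resize(im,None,fx=2,fy=2,interpolation=cv2.INTER_CUBIC)
for k,v in names.items():
    p=proj(W,q(*v))[0];print(k,p,p+[310,0]);cv2.circle(im,tuple(int(a) for a in (p-[90,100])*2),3,(255,0,255),-1)
cv2.imwrite('pics/c3.png',im)
E
```

```text
bt_right [338.4 181.8] [648.4 181.8]
bt_mid [279.9 191.2] [589.9 191.2]
bt_left [205.1 203.3] [515.1 203.3]
bb_r [319.8 179.8] [629.8 179.8]
cap_b [178.3 240.1] [488.3 240.1]
```

View pics/c3.png

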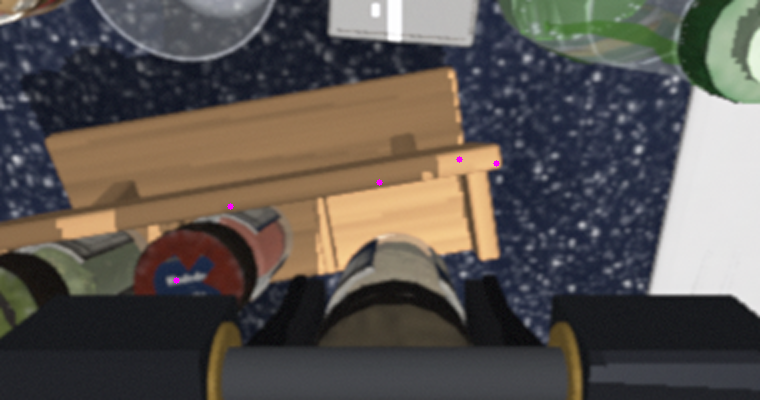

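The prediction matches the backboard edge and its end to about 1 mm, so the place estimate holds. Going down.

```bash
python3 -m inch '[[[0,-0.1,8.3],[0,0,0]],[[0,-0.1,8.3],[0,0,0]],[[0,-0.1,8.3],[0,0,0]],[[0,-0.1,8.3],[0,0,0]],[[0,-0.1,8.3],[0,0,0]],[[0,-0.1,8.3],[0,0,0]],[[0,-0.1,8.3],[0,0,0]],[[0,-0.1,8.3],[0,0,0]],[[0,-0.1,8.3],[0,0,0]],[[0,0,0],[0,0,0]]]'
python3 pl.py -3 -1 0
```

```text
time: 8.3
position: [0.6759, -0.1836, 0.1512]
tool_rot: [3.084, 0.007, -0.241]
ft_force: [-0.0, -0.9, -0.3]
grip_width: 0.46
t 8.3 F [-0.   -0.92 -0.33] F rack xyn [-0.04 -0.91 -0.36] grip 0.460465399533058 err xyn mm [-5.41 -0.96  3.5 ] axis xyn [ 0. -0.  1.]
now [ 675.85 -183.64  151.16] target [ 676.87 -183.41  147.15] shift [ 1.63 -0.41  3.79] turn [-0.05  0.14 -0.03]
tool comps of +10mm X,Y,N,up: [ 9.76 -1.59  1.52] [-1.57 -9.87 -0.23] [ 1.53 -0.01 -9.88] [-1.56  0.48 -9.87]
```

```bash
python3 -m inch '[[[-0.1,0,0.7],[0,0,0]],[[-0.1,0,0.7],[0,0,0]],[[-0.1,0,0.7],[0,0,0]],[[-0.1,0,0.7],[0,0,0]],[[-0.1,0,0.7],[0,0,0]],[[0,0,0],[0,0,0]],[[0,0,0],[0,0,0]],[[0,0,0],[0,0,0]],[[0,0,0],[0,0,0]],[[0,0,0],[0,0,0]]]'
python3 pl.py -3 -1 0
```

```text
time: 9.3
position: [0.6758, -0.1838, 0.1495]
tool_rot: [3.084, 0.007, -0.237]
ft_force: [0.0, -0.2, -0.8]
grip_width: 0.463
t 9.3 F [ 0.01 -0.2  -0.76] F rack xyn [ 0.21 -0.2  -0.73] grip 0.4627045045220688 err xyn mm [-4.8  -1.14  1.92] axis xyn [-0. -0.  1.]
now [ 675.78 -183.78  149.54] target [ 676.87 -183.41  147.15] shift [ 1.45 -0.47  2.17] turn [-0.03 -0.01 -0.03]
tool comps of +10mm X,Y,N,up: [ 9.75 -1.59  1.54] [-1.57 -9.87 -0.24] [ 1.56 -0.01 -9.88] [-1.53  0.48 -9.87]
```

```bash
python3 -m inch '[[[-0.1,0,0.5],[0,0,0]],[[-0.1,0,0.5],[0,0,0]],[[-0.1,0,0.5],[0,0,0]],[[-0.1,0,0.5],[0,0,0]],[[-0.1,0,0.5],[0,0,0]],[[-0.1,0,0.5],[0,0,0]],[[0,0,0],[0,0,0]],[[0,0,0],[0,0,0]],[[0,0,0],[0,0,0]],[[0,0,0],[0,0,0]]]'
python3 pl.py -3 -1 0|head -1
```

```text
time: 10.3
position: [0.675, -0.1839, 0.1472]
tool_rot: [3.083, 0.007, -0.236]
ft_force: [0.8, 0.9, 4.3]
grip_width: 0.465
t 10.3 F [0.81 0.85 4.34] F rack xyn [-0.45  0.71  4.42] grip 0.4647775915543311 err xyn mm [-4.72 -1.18 -0.53] axis xyn [-0. -0.  1.]
```

```bash
python3 -m inch '[[[0.8,-0.13,0.08],[0,0,0]],[[0.8,-0.13,0.08],[0,0,0]],[[0.8,-0.13,0.08],[0,0,0]],[[0.8,-0.13,0.08],[0,0,0]],[[0.8,-0.13,0.08],[0,0,0]],[[0,0,0],[0,0,0]],[[0,0,0],[0,0,0]],[[0,0,0],[0,0,0]],[[0,0,0],[0,0,0]],[[0,0,0],[0,0,0]]]'
python3 pl.py 0 -1 0|head -1
```

```text
time: 11.3
position: [0.6784, -0.1837, 0.1462]
tool_rot: [3.083, 0.007, -0.238]
ft_force: [-0.9, -0.4, 5.4]
grip_width: 0.462
t 11.3 F [-0.91 -0.38  5.39] F rack xyn [-2.58 -0.23  4.83] grip 0.46216552225870766 err xyn mm [-1.39 -1.55 -0.46] axis xyn [0. 0. 1.]
```

```bash
python3 -m inch '[[[0.5,-0.08,0.07],[0,0,0]],[[0.5,-0.08,0.07],[0,0,0]],[[0.5,-0.08,0.07],[0,0,0]],[[0.5,-0.08,0.07],[0,0,0]],[[0,0,0],[0,0,0]],[[0,0,0],[0,0,0]],[[0,0,0],[0,0,0]],[[0,0,0],[0,0,0]],[[0,0,0],[0,0,0]],[[0,0,0],[0,0,0]]]'
python3 pl.py 0 -1 0|head -1
```

```text
time: 12.3
position: [0.6789, -0.1837, 0.1461]
tool_rot: [3.082, 0.006, -0.243]
ft_force: [-4.5, -0.5, 9.4]
grip_width: 0.464
t 12.3 F [-4.55 -0.45  9.38] F rack xyn [-7.24  0.28  7.51] grip 0.4643833833364497 err xyn mm [-1.15 -1.6  -0.36] axis xyn [ 0. -0.  1.]
```

```bash
python3 -m inch '[[[0,0,0],[0,0,0]],[[0,0,0],[0,0,0]],[[0,0,0],[0,0,0]],[[0,0,0],[0,0,0]],[[0,0,0],[0,0,0]],[[0,0,0],[0,0,0]],[[0,0,0],[0,0,0]],[[0,0,0],[0,0,0]],[[0,0,0],[0,0,0]],[[0,0,0],[0,0,0]]]' 0.4
python3 pl.py 0 -1 0
python3 - <<'E'
from bench import ctrl, optics
import cv2,numpy as np
for n in('scene','top','wrist'):
    s=ctrl.get_state();d=optics.get_image(n);d['s']=s
    np.save(f'pics/{n}3.npy',d,allow_pickle=True);cv2.imwrite(f'pics/{n}3.png',cv2.cvtColor(d['image'],cv2.COLOR_RGB2BGR))
a=cv2.imread('pics/scene3.png')[180:350,220:370];b=cv2.imread('pics/wrist3.png')
cv2.imwrite('pics/c4.png',np.hstack([cv2.resize(a,(370,420)),b[:,90:510]]))
E
```

```text
time: 13.3
position: [0.6783, -0.1876, 0.1453]
tool_rot: [3.077, 0.002, -0.244]
ft_force: [-5.7, -6.3, 6.3]
grip_width: 0.599
t 13.3 F [-5.72 -6.3   6.28] F rack xyn [-8.27 -5.3   3.91] grip 0.599208412261137 err xyn mm [-2.09 -5.65 -1.5 ] axis xyn [0.01 0.   1.  ]
now [ 678.34 -187.61  145.3 ] target [ 679.69 -182.96  146.22] shift [ 1.17 -4.59 -1.37] turn [ 0.28  0.26 -0.26]
tool comps of +10mm X,Y,N,up: [ 9.75 -1.64  1.49] [-1.61 -9.87 -0.29] [ 1.51  0.04 -9.88] [-1.57  0.54 -9.86]
```

View pics/c4.png

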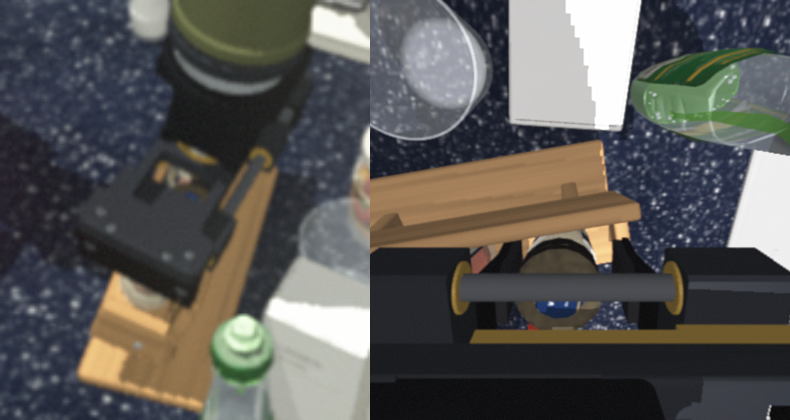

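Releasing showed −8 N along rack x and the tool dragged 4 mm sideways. The left finger seems to be rubbing on the backboard, so I'll back off and rise to where the tips clear the board.

```bash
python3 -m inch '[[[-1,0.16,-0.2],[0,0,0]],[[-1,0.16,-0.2],[0,0,0]],[[-1,0.16,-0.2],[0,0,0]],[[0,0,0],[0,0,0]],[[0,0,0],[0,0,0]],[[0,0,0],[0,0,0]],[[0,0,0],[0,0,0]],[[0,0,0],[0,0,0]],[[0,0,0],[0,0,0]],[[0,0,0],[0,0,0]]]' 0.4
python3 pl.py 0 -1 0 | head -1
python3 -m inch '[[[0.3,0,-2],[0,0,0]],[[0.3,0,-2],[0,0,0]],[[0.3,0,-2],[0,0,0]],[[0.3,0,-2],[0,0,0]],[[0.3,0,-2],[0,0,0]],[[0.3,0,-2],[0,0,0]],[[0.3,0,-2],[0,0,0]],[[0,0,0],[0,0,0]],[[0,0,0],[0,0,0]],[[0,0,0],[0,0,0]]]' 0.4
python3 pl.py 0 -1 14
```

```text
time: 14.45
position: [0.6775, -0.1831, 0.1459]
tool_rot: [3.084, 0.008, -0.238]
ft_force: [-2.6, -0.6, -1.3]
grip_width: 0.598
t 14.45 F [-2.56 -0.62 -1.34] F rack xyn [-2.08 -0.21 -2.09] grip 0.5976010593897614 err xyn mm [-1.99 -0.67 -0.98] axis xyn [ 0. -0.  1.]
time: 15.45
position: [0.6819, -0.1827, 0.1595]
tool_rot: [3.084, 0.007, -0.237]
ft_force: [-0.0, 0.3, -0.3]
grip_width: 0.598
t 15.45 F [-0.04  0.33 -0.3 ] F rack xyn [ 0.11  0.33 -0.28] grip 0.5980206793045951 err xyn mm [-1.96 -1.04 13.31] axis xyn [-0. -0.  1.]
now [ 681.89 -182.69  159.49] target [ 683.96 -182.26  159.54] shift [ 2.03 -0.41 -0.38] turn [-0.03 -0.01 -0.03]
tool comps of +10mm X,Y,N,up: [ 9.75 -1.59  1.54] [-1.57 -9.87 -0.24] [ 1.56 -0.01 -9.88] [-1.53  0.48 -9.87]
```

```bash
python3 -m inch '[[[0,0,0],[0,0,0]],[[0,0,0],[0,0,0]],[[0,0,0],[0,0,0]],[[0,0,0],[0,0,0]],[[0,0,0],[0,0,0]],[[0,0,0],[0,0,0]],[[0.6,-0.1,0.09],[0,0,0]],[[0.6,-0.1,0.09],[0,0,0]],[[0.6,-0.1,0.09],[0,0,0]],[[0,0,0],[0,0,0]]]' 1 12
python3 pl.py 0 -1 14|head -1
python3 -m inch '[[[0.6,-0.1,0.09],[0,0,0]],[[0.6,-0.1,0.09],[0,0,0]],[[0.6,-0.1,0.09],[0,0,0]],[[0,0,0],[0,0,0]],[[0,0,0],[0,0,0]],[[0,0,0],[0,0,0]],[[0,0,0],[0,0,0]],[[0,0,0],[0,0,0]],[[0,0,0],[0,0,0]],[[0,0,0],[0,0,0]]]'
python3 pl.py 0 -1 14|head -1
```

```text
time: 16.45
position: [0.6822, -0.1827, 0.1594]
tool_rot: [3.083, 0.006, -0.243]
ft_force: [-4.6, -0.2, 4.2]
grip_width: 0.465
t 16.45 F [-4.62 -0.2   4.17] F rack xyn [-5.66  0.54  2.55] grip 0.4652077738005592 err xyn mm [-1.91 -1.11 13.31] axis xyn [ 0. -0.  1.]
time: 17.45
position: [0.6825, -0.1827, 0.1594]
tool_rot: [3.082, 0.006, -0.248]
ft_force: [-10.4, 0.0, 7.2]
grip_width: 0.465
t 17.45 F [-10.42   0.04   7.23] F rack xyn [-12.01   1.7    3.7 ] grip 0.46473341656733863 err xyn mm [-1.9  -1.14 13.45] axis xyn [ 0.01 -0.    1.  ]
```

```bash
python3 -m inch '[[[-0.7,0.11,-0.11],[0,0,0]],[[-0.7,0.11,-0.11],[0,0,0]],[[-0.7,0.11,-0.11],[0,0,0]],[[-0.7,0.11,-0.11],[0,0,0]],[[0,0,0],[0,0,0]],[[0,0,0],[0,0,0]],[[0,0,0],[0,0,0]],[[0,0,0],[0,0,0]],[[0,0,0],[0,0,0]],[[0,0,0],[0,0,0]]]'
python3 pl.py 0 -1 14|head -1
python3 -m inch '[[[0,0,0],[0,0,0]],[[0,0,0],[0,0,0]],[[0,0,0],[0,0,0]],[[0,0,0],[0,0,0]],[[0,0,0],[0,0,0]],[[0,0,0],[0,0,0]],[[0,0,0],[0,0,0]],[[0,0,0],[0,0,0]],[[0,0,0],[0,0,0]],[[0,0,0],[0,0,0]]]' 0.4
python3 pl.py 0 -1 14|head -1
```

```text
time: 18.45
position: [0.6823, -0.1827, 0.1595]
tool_rot: [3.083, 0.007, -0.239]
ft_force: [-5.3, -0.3, 3.5]
grip_width: 0.467
t 18.45 F [-5.26 -0.34  3.5 ] F rack xyn [-6.07  0.51  1.71] grip 0.4669925716351765 err xyn mm [-1.68 -1.16 13.4 ] axis xyn [ 0. -0.  1.]
time: 19.45
position: [0.6827, -0.1826, 0.1593]
tool_rot: [3.083, 0.007, -0.237]
ft_force: [1.0, 0.7, -0.2]
grip_width: 0.6
t 19.45 F [ 0.96  0.67 -0.15] F rack xyn [1.05 0.51 0.18] grip 0.60016314126388 err xyn mm [-1.19 -1.1  13.4 ] axis xyn [-0. -0.  1.]
```

Released cleanly, with no residual force. I'll rise straight up, move back toward the robot, then look.

```bash
python3 -m inch '[[[-0.8,0.2,-5],[0,0,0]],[[-0.8,0.2,-5],[0,0,0]],[[-1.5,0.4,-9],[0,0,0]],[[-1.5,0.4,-9],[0,0,0]],[[-1.5,0.4,-9],[0,0,0]],[[-1.5,0.4,-9],[0,0,0]],[[-1.5,0.4,-9],[0,0,0]],[[-1.5,0.4,-9],[0,0,0]],[[-1.5,0.4,-9],[0,0,0]],[[-1.5,0.4,-9],[0,0,0]]]' 0.4
python3 -m inch '[[[-25,0,-6],[0,0,0]],[[-25,0,-6],[0,0,0]],[[-25,0,-6],[0,0,0]],[[-25,0,-6],[0,0,0]],[[-25,0,-6],[0,0,0]],[[-25,0,-6],[0,0,0]],[[-25,0,-6],[0,0,0]],[[-25,0,-6],[0,0,0]],[[0,0,0],[0,0,0]],[[0,0,0],[0,0,0]]]' 0.4
python3 - <<'E'
from bench import ctrl, optics
import cv2,numpy as np
for n in('scene','top','wrist'):
    s=ctrl.get_state();d=optics.get_image(n);d['s']=s
    np.save(f'pics/{n}4.npy',d,allow_pickle=True);cv2.imwrite(f'pics/{n}4.png',cv2.cvtColor(d['image'],cv2.COLOR_RGB2BGR))
a=cv2.imread('pics/scene4.png')[180:350,220:370];b=cv2.imread('pics/wrist4.png');c=cv2.imread('pics/top4.png')[100:280,200:430]
L=np.vstack([cv2.resize(a,(265,300)),cv2.resize(c,(265,207))])
cv2.imwrite('pics/c5.png',np.hstack([L,np.pad(b[:,60:560],((0,87),(0,0),(0,0)))]))
E
```

```text
time: 20.45
position: [0.6817, -0.1822, 0.2433]
tool_rot: [3.084, 0.007, -0.237]
ft_force: [-0.2, -0.5, -0.4]
grip_width: 0.6
time: 21.45
position: [0.4917, -0.1801, 0.3213]
tool_rot: [3.083, 0.006, -0.235]
ft_force: [-0.3, -0.1, -0.4]
grip_width: 0.603
```

View pics/c5.png

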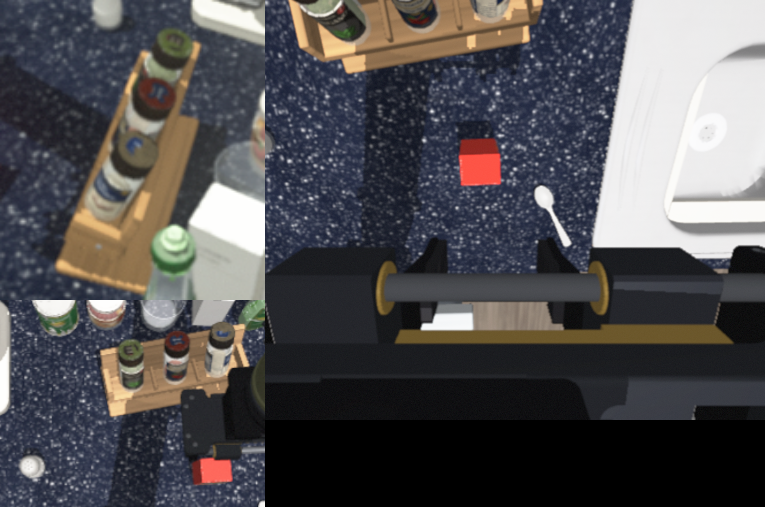

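The jar stands in the third place, leaning parallel to the other two. Salt and carton look untouched. One numeric check with a close crop.

```bash
python3 - <<'E'
import numpy as np,cv2
from h import *
from pl import E,X,Y,N
T0=np.load('pics/top0.npy',allow_pickle=True).item();T=np.load('pics/top4.npy',allow_pickle=True).item()
S0=np.load('pics/scene0.npy',allow_pickle=True).item();S=np.load('pics/scene4.npy',allow_pickle=True).item()
g=lambda d:cv2.cvtColor(d['image'],cv2.COLOR_RGB2GRAY).astype(np.float32)
for nm,a,b,bx in(('A',T0,T,(300,326,132,180)),('B',T0,T,(340,364,125,172)),('salt',T0,T,(215,240,232,258)),('carton sc',S0,S,(184,220,240,294))):
    x0,x1,y0,y1=bx;t=g(a)[y0:y1,x0:x1];r=cv2.matchTemplate(g(b)[y0-6:y1+6,x0-6:x1+6],t,cv2.TM_CCOEFF_NORMED);_,m,_,l=cv2.minMaxLoc(r);print(nm,l[0]-6,l[1]-6,round(m,3))
im=cv2.resize(T['image'][110:200,285:420],None,fx=5,fy=5,interpolation=cv2.INTER_CUBIC)
for q in(E+.105*N-.001*Y,E+.105*N+.075*Y,E+.105*N+.15*Y):
    p=proj(T,q)[0];print(p);cv2.circle(im,tuple(int(v) for v in(p-[285,110])*5+2),3,(255,0,255),-1)
cv2.imwrite('pics/c6.png',cv2.cvtColor(im,cv2.COLOR_RGB2BGR))
E
```

```text
A 0 0 0.944
B 0 0 0.921
salt 0 0 0.997
carton sc 0 0 0.993
[393.49346465 127.18229745]
[352.43234399 134.63306918]
[311.78465031 142.02753553]
```

View pics/c6.png

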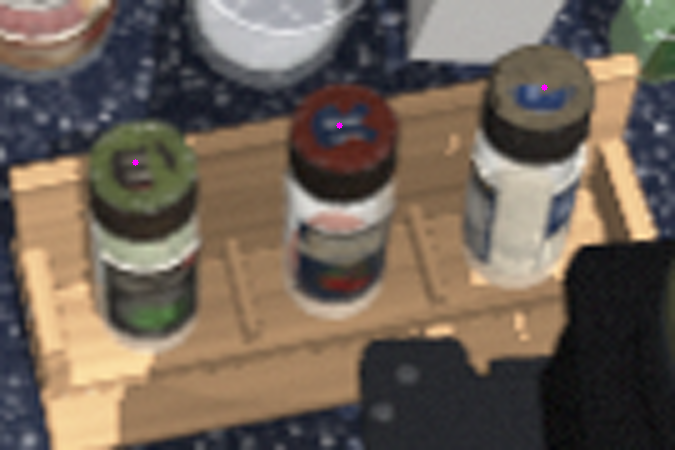

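```bash
python3 -c "
from bench import ctrl,close_job
print(ctrl.get_state()['time']);print(close_job())"
```

```text
21.6
the job is handed in; nothing more can be done
None
```

The loose jar is back in the empty place on the rack. It stands on the ledge, leans against the backboard like the other two, and has been let go. I handed the job in at 21.6 s of the 38 s allowed.

**What went wrong and was mended:** at the first release the tool was dragged about 4 mm sideways, with 8 N pressing along the ledge. I took this to be the left finger rubbing on the backboard, though I did not see it directly. I backed off and gripped the jar again 14 mm higher. A gentle push of up to 12 N then moved it no further, so I took it to be seated. The second release left no measurable force.

**Last checks:**
- **Fit:** in the top view the three caps and bases line up at equal spacing to within about 1 pixel, so the jar's lean matches its neighbours.
- **Bystanders:** both rack jars and the salt shaker (top view) and the carton (scene view) show no shift at 1-pixel resolution (about 2 mm). The match was weaker for the rack jars (0.92 and 0.94) than for the salt and carton (0.99 or better).
- **Disagreement:** early rack estimates differed by 3–7 mm. A closer wrist view of the backboard's edge agreed with the value I used to about 1 mm.

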